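# Load the parts dryer and set its timer

## Robot

A 7-joint arm with a two-finger parallel gripper is mounted at the origin on the work surface. World frame = base frame: x ahead of the robot, y to its left, z up, the work surface at z = 0. Lengths are in m, angles in rad, forces in N, time in s.
With the tool pointing down it reaches from about 0.425 to 0.875 m from the base axis. Payload 4.7 kg.
Tool frame: the origin (TCP) lies midway between the tips of the shut fingers; the grasp point (between the pads) lies 19 mm behind it; z points along the fingers, y is the line along which they close (so a half turn about z gives the same grasp; the last joint's range is limited). The gripper opens to 87 mm and grips with 3 to 60 N. Pads are 19 mm wide; open, the fingers measure 117 mm over their backs; the gripper's body (75 mm by 190 mm) begins 51 mm behind the grasp point.
Start: joints at [-1.087, 0.321, -0.07, 1.45, 0.023, 1.371, -0.057], TCP at [0.294, 0.58, 0.223] pointing down, gripper open.
Joint ranges: [-2.86, 2.86], [-0.3, 2.09], [-1.38, 1.24], [0.06, 2.45], [-1.56, 4.7], [0.09, 2.05], [-2.69, 2.69]. Speed limits (rad/s): [2.57, 2.57, 3.14, 3.14, 3.14, 3.14, 3.14].

## Interface

Orientations are given as a rotation vector (axis times angle).
In Python, from rig import ctrl gives the robot as it stands.
- The arm moves only by the tool drive_tool, never from a script. Its argument "motion" is a list of rows, each an object with "travel": the shift along the tool's x, y, z in cm, a list of three; "spin": the turn about the tool's z in degrees; "gripper": the closure, from 0 (fully open) to 1 (shut). A call has 1 to 12 rows; each row shifts and turns the commanded pose from where the row before left it, along the tool's axes as they then stand; what a row does not reach is not made up. A row lasts 1/8 s, in which the tool goes at most 62.5 mm and 10.7 degrees, less where a joint would pass 70% of its speed; a pose out of reach is approached as far as the arm can. A call with a gripper value outside its range is refused whole. The fingers move at their own pace and stop on an object; "force" is the grip in N (left out, the last holds). Time passes only in rows, so rows that do not move let the fingers close. It gives the time, the measured TCP pose, the force, the opening and the grip force at its end, in the units of the state.
- ctrl.state(): the state, without advancing time (a new reading comes with each control period).
- ctrl.snapshot(name): name is "scene" or "side" or "wrist"; returns the picture (400x640x3 uint8, blue, green, red); there is no depth.
- ctrl.calibration(name): a dict with "mtx" (3x3 intrinsics, pixels), "R" (3x3) and "t" (3): a world point X has camera coordinates R X + t. Camera axes: x right, y down, z forward; pixel columns grow to the right and rows downward; lengths in m; the calibration is good to about 2 mm. A picture is of the moment at which its call begins: read the wrist's pose just before it. calibration takes no time and is no camera call; for the wrist camera it gives the pose at the moment of the call.
- ctrl.finish_job(): hands the job in; it is judged then, once.
Trained networks look in the newest picture that a camera, given by its name, has taken for a name from the list of things; names that differ only in an ending like _2 or _b are one class to them, and where a whole thing is asked for, a point or a joint stands for the part that bears it (a point fixed in the world has none). Each returns a list of dicts, best first, with "p" (0 to 1); they miss things now and then, are a little off and sometimes report something else, mostly with a low value. They report only what shows in the picture. A call takes as long as a camera call. They do not tell look-alikes from the thing itself.
- ctrl.boxes_of(camera, label): "point" ([column, row] as shares, 0 to 1, of the picture: columns of its width, rows of its height, amid what is visible of it).
- ctrl.masks_of(camera, label): "region" (400x640 bool, what is visible of it) and "point" ([column, row] as shares, 0 to 1, of the picture: columns of its width, rows of its height, amid what is visible of it).
The state is a dict: "time": time; "joint_pos": joint angles; "dq": joint speeds; "effort": joint torques, N m; "tool_pos": TCP position; "eef_rot": TCP orientation; "contact_force": force on the tool from outside, world axes, zero at the start; "moment": the same for the moment, N m; "width": finger opening in m; "gripper_force": force on a finger pad.
Only numpy, scipy, OpenCV 4.12 (cv2) and the standard library are available. Lean on these libraries where they do the work, as an engineer would, in place of code of your own. Each camera call takes 0.05 s, during which the arm holds its last target. There are 200 camera calls.

## Task

Take the washed-parts basket, the one with the blue grip and the two damper parts in it, by its handle from the steel tray, and lower it gently into the dryer's open well so that it sits flat on the well's floor with both parts still in it. Once it is in, turn the dryer's timer dial on the sloping panel clockwise until its white pointer is at the red mark, and leave it there. Leave the empty basket, the screwdriver and the two loose rings on the bench where they are.

Things in the scene. Friction and masses are not known exactly. Their poses are not given: they have to be found in the camera images.
- basket: wire basket of bright steel with a blue grip on its fixed upright bail; loaded with two parts, 0.5 kg in all. 100 mm (x) by 150 mm (y), rim 60 mm high. Origin: centre of its underside, z up; the handle runs along its y
- basket_grip (a point): middle of the blue grip, 120 mm above the basket's underside: a bar 18 mm wide (basket x), 96 mm long (basket y), 22 mm tall, free on all sides; 49 mm of free air between it and the rim
- empty_basket: the same basket without parts and with a black grip; leave it. Origin and axes as for the basket
- collar: blue ring in the basket, 54 mm across, 26 mm tall. Origin: centre of its underside
- piston: aluminium piston in the basket, 44 mm across at the foot, 46 mm tall with a thinner stem. Origin: centre of its underside
- dryer: fixed blue parts dryer, 200 mm (x) by 330 mm (y). Its open rectangular well is on its +y side (rim 100 mm above the bench), the timer console on its -y side (120 mm wide in y, centred at y = -105 mm; back part 115 mm high). The console's white panel slopes up towards the dryer's +x: its normal leans 30 degrees from vertical towards the dryer's -x. Origin: centre of its underside on the bench, z up
- well (a point): centre of the well's floor, 35 mm above the bench. The well is 120 mm (dryer x) by 180 mm (dryer y) inside and 65 mm deep, so the basket fits with its x along the dryer's x, either way round, with 10 mm to spare on each side in x and 15 mm in y. The point's axes are the dryer's
- dial_grip (a point): the point at which to grip the timer dial, on its axis: a black dial on the sloping panel with a raised bar 58 mm long, 16 mm wide, standing 40 mm above a 60 mm disc. This point is 12 mm below the bar's top, 42 mm out from the panel. z: the dial's axis, out of the panel; x: along the bar towards the end with the white pointer line (turns with the dial)
- dial (a joint): dial angle in rad, 0 with the pointer straight up the slope (dryer +x side), growing clockwise as seen facing the panel, up to a stop at 2.5. Black ticks every 0.35; the red mark is at 1.40 (pointer almost to the dryer's -y)
- screwdriver: screwdriver with a red handle lying on the bench, 200 mm; leave it. Origin: middle of its underside
- seal_ring: black rubber ring lying on the bench, 76 mm across, 12 mm tall; leave it. Origin: centre of its underside
- spring_cup: orange ring lying on the bench, 60 mm across, 24 mm tall; leave it. Origin: centre of its underside
Things that resemble listed ones, but are neither listed nor needed, are in the scene too. Of the things shaped like the piston, the aluminium one is meant.

How it is judged:
By the outcome, as a careful person would: the job done as asked, in the order asked, and still so for the second after the job is handed in, with the robot touching nothing.
It also fails if it takes over 51 s, if anything falls off the work surface, if the arm or the gripper's body presses on something with over 40 N, if the wrist force passes 120 N, or if a joint passes its speed limit or range.

## Working session

There is one attempt and no reset: what is moved stays moved. The work goes in short steps, Python scripts to look and compute and a tool call to move; the robot and the scene stay as the last step left them, time stands still between calls to the robot, and variables do not carry over. Pictures are saved under pics/ and viewed, at most 10 in all, crops included, and the job is handed in when it is done.

Besides the shell and the picture viewer there is one more tool, called after "Request:" by a JSON object that holds its "op" and its "data", one argument or row to a line. drive_tool: Moves the arm, as the interface text tells. Its arguments: {"type":"object","properties":{"motion":{"type":"array"},"force":{"type":"number"}},"required":["motion"]}

```bash
ls; mkdir -p pics
python3 - <<'E'
from rig import ctrl
import cv2,numpy as np
s=ctrl.state(); print(s['time'],s['tool_pos'],s['eef_rot'],s['width'])
a=ctrl.snapshot("scene"); b=ctrl.snapshot("side")
cv2.imwrite("pics/a.png",a); cv2.imwrite("pics/b.png",b)
for c in("scene","side"):
  k=ctrl.calibration(c); print(c,np.round(k['mtx'],1).tolist(),np.round(-k['R'].T@k['t'],3),np.round(k['R'],3).tolist())
  for l in("basket","basket_grip","dial_grip","dryer","collar","piston"):
    print(l,[(np.round(np.array(d['point'])*[640,400],0).tolist(),round(d['p'],2)) for d in ctrl.boxes_of(c,l)[:4]])
E
```

```text
pics
0.0 [0.29407821 0.57906585 0.22148039] [-7.31081544e-01 -3.05505344e+00  2.88198733e-03] 0.08710739411509834
scene [[503.6, 0.0, 330.8], [0.0, 503.6, 197.9], [0.0, 0.0, 1.0]] [0.931 0.749 1.042] [[-0.847, 0.532, -0.008], [0.405, 0.635, -0.658], [-0.345, -0.56, -0.753]]
basket [([343.0, 262.0], 0.57)]
basket_grip [([348.0, 262.0], 0.93)]
dial_grip [([252.0, 118.0], 0.87)]
dryer [([243.0, 162.0], 0.86), ([246.0, 114.0], 0.67)]
collar [([340.0, 255.0], 0.9), ([248.0, 118.0], 0.47)]
piston [([313.0, 358.0], 0.68), ([357.0, 273.0], 0.6), ([285.0, 327.0], 0.57)]
side [[444.0, 0.0, 323.4], [0.0, 444.0, 195.9], [0.0, 0.0, 1.0]] [-0.182  0.889  0.698] [[-0.755, -0.655, 0.023], [-0.322, 0.34, -0.884], [0.571, -0.675, -0.467]]
basket [([295.0, 238.0], 0.7), ([356.0, 176.0], 0.53)]
basket_grip [([295.0, 241.0], 0.75)]
dial_grip [([394.0, 161.0], 0.63)]
dryer [([355.0, 175.0], 0.63)]
collar [([285.0, 235.0], 0.51)]
piston [([189.0, 243.0], 0.63)]
```

View pics/a.png

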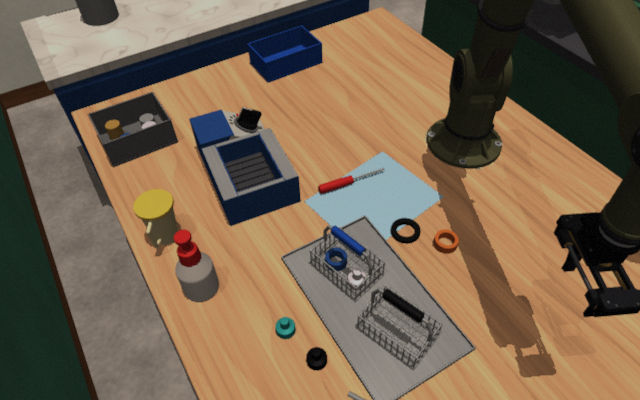

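View pics/b.png

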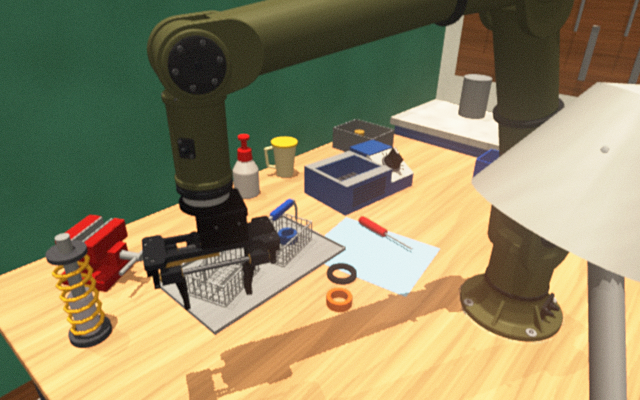

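The scene view shows the blue-grip basket at (347,258), holding a blue ring and an aluminium piston. The black-grip empty basket is at (400,325), the dryer at (248,170) and the dial at (247,119). Candidates for the basket are those two, and only (347,258) has the blue grip and the parts. Next is one enlarged crop to confirm this and pick corners.

Run:
```python
from rig import ctrl
import cv2,numpy as np
a=cv2.imread("pics/a.png")
c1=cv2.resize(a[90:230,180:310],None,fx=4,fy=4,interpolation=cv2.INTER_CUBIC)
c2=cv2.resize(a[215:305,295:395],None,fx=2.6,fy=2.6,interpolation=cv2.INTER_CUBIC)
o=np.zeros((560,520+260,3),np.uint8); o[:,:520]=c1; o[:c2.shape[0],520:]=c2
cv2.imwrite("pics/c.png",o)
ctrl.snapshot("scene");ctrl.snapshot("side")
for c in("scene","side"):
  for l in("basket_grip","dial_grip"):
    for d in ctrl.masks_of(c,l)[:2]:
      v,u=np.nonzero(d['region']); r=cv2.minAreaRect(np.c_[u,v].astype(np.float32)); print(c,l,round(d['p'],2),len(u),np.round(cv2.boxPoints(r),1).tolist())
```

```text
scene basket_grip 0.86 2316 [[300.3999938964844, 256.79998779296875], [332.1000061035156, 218.10000610351562], [390.3999938964844, 265.79998779296875], [358.70001220703125, 304.5]]
scene dial_grip 0.74 427 [[234.39999389648438, 124.80000305175781], [241.3000030517578, 104.0999984741211], [262.0, 111.0], [255.10000610351562, 131.6999969482422]]
side basket_grip 0.71 1001 [[266.6000061035156, 201.3000030517578], [306.8999938964844, 195.10000610351562], [316.6000061035156, 259.0], [276.29998779296875, 265.20001220703125]]
side dial_grip 0.62 286 [[381.0, 159.0], [394.0, 146.0], [406.5, 158.5], [393.5, 171.5]]
```

View pics/c.png

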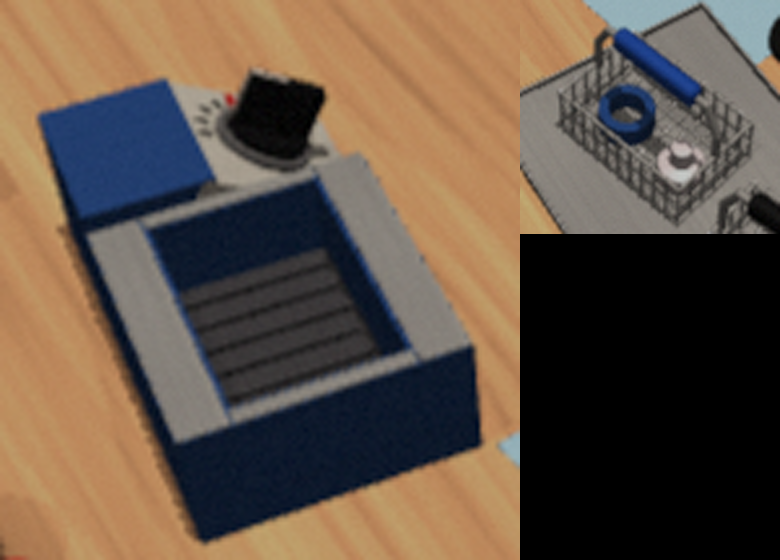

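The crop confirms the choice: the blue grip runs from about (333,230) to (364,250) in the full picture, with the blue collar and the aluminium piston inside. The dryer's rim corners are clear. Next I fit the poses.

```bash
cat > h.py <<'E'
from rig import ctrl
import cv2,numpy as np
from scipy.optimize import least_squares
def proj(k,X):
    c=np.atleast_2d(X)@k['R'].T+k['t']; return (c[:,:2]/c[:,2:])@k['mtx'][:2,:2].T+k['mtx'][:2,2]
def at_z(k,uv,z):
    d=k['R'].T@np.linalg.inv(k['mtx'])@np.array([*uv,1.]); o=-k['R'].T@k['t']; return o+d*(z-o[2])/d[2]
def frame(p,X):  # p: x,y,yaw
    c,s=np.cos(p[2]),np.sin(p[2]); X=np.atleast_2d(X)
    return np.c_[p[0]+c*X[:,0]-s*X[:,1],p[1]+s*X[:,0]+c*X[:,1],X[:,2]]
def blue(img,box):
    u0,v0,u1,v1=box; h=cv2.cvtColor(img[v0:v1,u0:u1],cv2.COLOR_BGR2HSV)
    m=cv2.inRange(h,(105,150,60),(130,255,255)); n,l,st,c=cv2.connectedComponentsWithStats(m)
    i=1+np.argmax(st[1:,4]); v,u=np.nonzero(l==i); return np.c_[u+u0,v+v0].astype(float),c[i]+[u0,v0]
E
python3 - <<'E'
from h import *
K=ctrl.calibration("scene"); S=ctrl.calibration("side")
X=np.array([[.1,.165,.1],[-.1,.165,.1],[-.1,-.045,.1],[.1,-.045,.1],[.06,-.03,.1],[-.06,-.03,.1],[-.06,.15,.1],[.06,.15,.1]])
uv=np.array([[224.5,200],[298.25,176.25],[270.5,128.75],[201.25,148.75],[217,147.5],[259.5,134.5],[283.75,178],[237.5,194.5]])
P=at_z(K,uv.mean(0),.1)
f=lambda p:(proj(K,frame(p,X))-uv).ravel()
best=min((least_squares(f,[P[0],P[1],y]) for y in(0,1.57,3.14,-1.57)),key=lambda r:r.cost)
print("dryer",best.x,np.round(f(best.x),1)); p=best.x
print("well",frame(p,[[0,.06,.035]]))
a=cv2.imread("pics/a.png");b=cv2.imread("pics/b.png")
for k,im,bx in((K,a,(325,222,375,262)),(S,b,(262,195,305,228))):
    q,c=blue(im,bx); w,e=np.linalg.eigh(np.cov(q.T)); d=e[:,1]; t=(q-c)@d
    ends=[c+d*t.min(),c+d*t.max()]; print(len(q),np.round(c,1),np.round(ends,1).tolist())
    A,B=[at_z(k,e_,.122) for e_ in ends]; print(at_z(k,c,.122),"len",np.linalg.norm(A-B),"yaw",np.degrees(np.arctan2(*(B-A)[1::-1])))
    for z in(.11,.13): print(z,at_z(k,c,z)[:2])
E
```

```text
dryer [ 0.60840717 -0.2339859  -0.1274665 ] [-0.3  1.7  0.7  0.4  0.1 -0.8  0.4  0.1  0.4  0.4 -0.4  0.8 -1.3 -0.4
  0.3 -2.1]
well [[ 0.61603447 -0.17447267  0.035     ]]
262 [347.5 239.4] [[363.0, 251.3], [332.3, 227.6]]
[0.54422788 0.19059285 0.122     ] len 0.09531153276105134 yaw -76.56871553277392
0.11 [0.53918479 0.18330369]
0.13 [0.54758995 0.19545229]
94 [280.6 207.7] [[290.3, 200.1], [271.6, 214.7]]
[0.55890721 0.18553285 0.122     ] len 0.0910111709959323 yaw 103.17340084674996
0.11 [0.57436293 0.17086693]
0.13 [0.5486034  0.19531012]
```

Both views agree on the grip centre, about (0.547, 0.194) at z≈0.125 with the handle at 103° yaw. The dryer is at (0.608, -0.234), yaw -7.3°, which puts the well at (0.616, -0.174). Now I move over the handle.

Request:
{"op": "drive_tool", "data": {
  "motion": [
    {"travel": [0, 0, 0], "spin": 10, "gripper": 0},
    {"travel": [0, 0, 0], "spin": 10, "gripper": 0},
    {"travel": [0, 0, 0], "spin": 10, "gripper": 0},
    {"travel": [0, 0, 0], "spin": 10, "gripper": 0},
    {"travel": [0, 0, 0], "spin": 10, "gripper": 0},
    {"travel": [-5.5, 2, 0], "spin": 0, "gripper": 0},
    {"travel": [-5.5, 2, 0], "spin": 0, "gripper": 0},
    {"travel": [-5.5, 2, 0], "spin": 0, "gripper": 0},
    {"travel": [-5.5, 2, 0], "spin": 0, "gripper": 0},
    {"travel": [-5.5, 2, 0], "spin": 0, "gripper": 0},
    {"travel": [-5.5, 2, 0], "spin": 0, "gripper": 0},
    {"travel": [-5, 2, 0], "spin": 0, "gripper": 0}
  ]
}}

```text
time: 2.5
tool_pos: [0.5177, 0.2392, 0.223]
eef_rot: [1.954, 2.459, 0.001]
contact_force: [0.2, 1.0, 0.2]
width: 0.0874
gripper_force: 0.0
```

```bash
cat >> h.py <<'E'
from scipy.spatial.transform import Rotation as Ro
def togo(target,yaw_y=None):
    s=ctrl.state(); R=Ro.from_rotvec(s['eef_rot']).as_matrix()
    a=np.degrees(np.arctan2(R[1,1],R[0,1])); print("t",s['time'],"tcp",np.round(s['tool_pos'],4),"y-ang",round(a,2),"tilt",np.round(R[:,2],3),"w",round(s['width'],4),"F",np.round(s['contact_force'],1),"gf",s['gripper_force'])
    print("togo cm (tool axes)",np.round(100*R.T@(np.array(target)-s['tool_pos']),2), "" if yaw_y is None else "spin %.1f"%((a-yaw_y+90)%180-90))
    return R
E
python3 - <<'E'
from h import *
togo([.547,.194,.106],13.3)
s=ctrl.snapshot("wrist"); k=ctrl.calibration("wrist"); cv2.imwrite("pics/w1.png",s)
q,c=blue(s,(0,0,640,400)); w,e=np.linalg.eigh(np.cov(q.T)); d=e[:,1]; t=(q-c)@d
ends=[c+d*t.min(),c+d*t.max()];print(len(q),c,np.round(ends))
for z in(.125,.135):
  A,B=[at_z(k,x,z) for x in ends];print(z,at_z(k,c,z),(A+B)/2,np.linalg.norm(A-B),np.degrees(np.arctan2(*(B-A)[1::-1])))
E
```

```text
t 2.5 tcp [0.5177 0.2392 0.223 ] y-ang 13.05 tilt [ 0.001  0.001 -1.   ] w 0.0874 F [0.2 1.  0.2] gf 0.0
togo cm (tool axes) [-5.06  1.83 11.7 ] spin -0.3
337 [347.95845697 282.98219585] [[348. 270.]
 [348. 295.]]
0.125 [0.56352189 0.15162011 0.125     ] [0.56345068 0.15194381 0.125     ] 0.024792183683766594 -77.59308289176849
0.135 [0.56137771 0.15708381 0.135     ] [0.56130924 0.15739505 0.135     ] 0.023837465649897405 -77.59308289176833
```

View pics/w1.png

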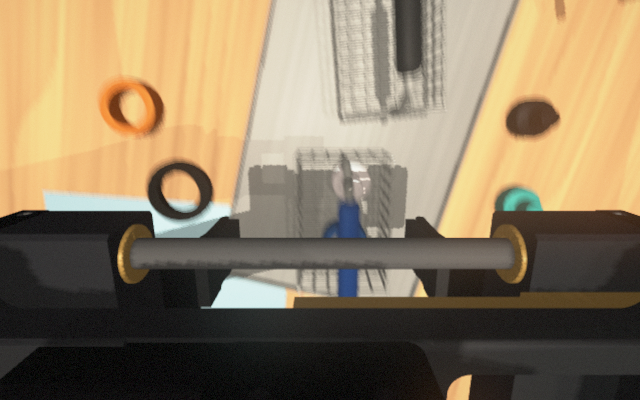

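The wrist view shows the blue grip at columns 338-358, from row 203 downward and partly hidden by the gripper's rod. It is parallel to the tool's x axis. I use its visible +y end as a check on the position.

Run:
```python
from h import *
s=cv2.imread("pics/w1.png"); k=ctrl.calibration("wrist")
q,c=blue(s,(330,190,370,236)); print(len(q),c,q.min(0),q.max(0))
e=(c[0],q[:,1].min()); d=np.array([-.230,.973,0])
for z in(.125,.133): E=at_z(k,e,z); print(z,E,"centre from end",E-.048*d)
r1=q[q[:,1]<q[:,1].min()+12].mean(0); q2,c2=blue(s,(330,270,370,300)); A,B=at_z(k,r1,.133),at_z(k,c2,.133)
print(c2,"yaw",np.degrees(np.arctan2(*(A-B)[1::-1])))
print("pred end", proj(k,[np.array([.547,.194,.133])+.048*d]))
togo([.547,.194,.106],13.3)
```

```text
2 [350.5 231.5] [350. 231.] [351. 232.]
0.125 [0.55414439 0.19960844 0.125     ] centre from end [0.56518439 0.15290444 0.125     ]
0.133 [0.55271794 0.20250102 0.133     ] centre from end [0.56375794 0.15579702 0.133     ]
[347.95845697 282.98219585] yaw 101.03248829849399
pred end [[341.31744367 182.33007941]]
t 2.55 tcp [0.5226 0.2302 0.2231] y-ang 12.44 tilt [ 0.004 -0.005 -1.   ] w 0.0871 F [ 3.3 -5.7  0.3] gf 0.0
togo cm (tool axes) [-3.99  1.57 11.74] spin -0.9
```

Request:
{"op": "drive_tool", "data": {
  "motion": [
    {"travel": [0, 0, 0], "spin": 0, "gripper": 0},
    {"travel": [0, 0, 0], "spin": 0, "gripper": 0},
    {"travel": [0, 0, 0], "spin": 0, "gripper": 0}
  ]
}}

```text
time: 2.92
tool_pos: [0.5158, 0.2429, 0.2225]
eef_rot: [-1.95, -2.463, -0.0]
contact_force: [-1.4, 0.0, -0.5]
width: 0.087
gripper_force: 0.0
```

Run:
```python
from h import *
togo([.547,.194,.106],13.3)
k=ctrl.calibration("wrist"); s=ctrl.snapshot("wrist"); cv2.imwrite("pics/w2.png",s)
h=cv2.cvtColor(s,cv2.COLOR_BGR2HSV); m=cv2.inRange(h,(105,150,40),(130,255,255)); m[:,:300]=0;m[:,400:]=0
v,u=np.nonzero(m); 
for r in range(160,310,8):
  x=u[v==r]; print(r,(x.min(),x.max(),len(x)) if len(x) else '',end='; ')
d=np.array([-.230,.973,0])
for z in(.122,.126,.13,.133): print(z,proj(k,[np.array([.547,.194,z])+.048*d,np.array([.547,.194,z])-.048*d]).tolist())
togo([.547,.194,.106],13.3)
```

```text
t 2.925 tcp [0.5158 0.2429 0.2225] y-ang 13.26 tilt [-0.  0. -1.] w 0.087 F [-1.4  0.  -0.5] gf 0.0
togo cm (tool axes) [-5.48  1.92 11.65] spin -0.0
160 ; 168 ; 176 ; 184 ; 192 ; 200 ; 208 ; 216 ; 224 ; 232 ; 240 ; 248 ; 256 ; 264 ; 272 (np.int64(340), np.int64(353), 11); 280 (np.int64(342), np.int64(354), 13); 288 (np.int64(341), np.int64(355), 14); 296 ; 304 ; 0.122 [[345.36404054012957, 196.90912772374568], [343.58903521973656, 299.8111412113292]]
0.126 [[345.70195209681566, 198.18257555089156], [343.876447269907, 302.35683040741173]]
0.13 [[346.0498042532003, 199.49348535539926], [344.17163441186983, 304.9713857737304]]
0.133 [[346.31748370496865, 200.5022576494545], [344.3983189094967, 306.979193992579]]
t 2.975 tcp [0.5159 0.2427 0.2225] y-ang 13.24 tilt [-0.  0. -1.] w 0.0871 F [ 0.3 -0.3 -0.1] gf 0.0
togo cm (tool axes) [-5.45  1.92 11.65] spin -0.1
```

Request:
{"op": "drive_tool", "data": {
  "motion": [
    {"travel": [-1.8, 0.6, 0], "spin": 0, "gripper": 0},
    {"travel": [-1.8, 0.7, 0], "spin": 0, "gripper": 0},
    {"travel": [-1.8, 0.6, 0], "spin": 0, "gripper": 0},
    {"travel": [0, 0, 2], "spin": 0, "gripper": 0},
    {"travel": [0, 0, 3], "spin": 0, "gripper": 0},
    {"travel": [0, 0, 3], "spin": 0, "gripper": 0},
    {"travel": [0, 0, 2.5], "spin": 0, "gripper": 0},
    {"travel": [0, 0, 1.3], "spin": 0, "gripper": 0},
    {"travel": [0, 0, 0], "spin": 0, "gripper": 0},
    {"travel": [0, 0, 0], "spin": 0, "gripper": 0}
  ],
  "force": 30
}}

```text
time: 4.22
tool_pos: [0.5484, 0.1928, 0.1057]
eef_rot: [1.954, 2.459, 0.003]
contact_force: [0.1, -0.5, -1.0]
width: 0.0871
gripper_force: 0.0
```

Run:
```python
from h import *
togo([.547,.194,.104],13.3)
```

```text
t 4.225 tcp [0.5484 0.1928 0.1057] y-ang 13.06 tilt [ 0.002  0.001 -1.   ] w 0.0871 F [ 0.1 -0.5 -1. ] gf 0.0
togo cm (tool axes) [ 0.14 -0.11  0.17] spin -0.2
```

Request:
{"op": "drive_tool", "data": {
  "motion": [
    {"travel": [0, 0, 0], "spin": 0, "gripper": 0.5},
    {"travel": [0, 0, 0], "spin": 0, "gripper": 0.8},
    {"travel": [0, 0, 0], "spin": 0, "gripper": 1},
    {"travel": [0, 0, 0], "spin": 0, "gripper": 1},
    {"travel": [0, 0, 0], "spin": 0, "gripper": 1},
    {"travel": [0, 0, 0], "spin": 0, "gripper": 1}
  ],
  "force": 35
}}

```text
time: 4.97
tool_pos: [0.5474, 0.1929, 0.1046]
eef_rot: [1.954, 2.46, 0.0]
contact_force: [-0.6, -0.6, 0.7]
width: 0.0351
gripper_force: 0.0
```

Request:
{"op": "drive_tool", "data": {
  "motion": [
    {"travel": [0, 0, 0], "spin": 0, "gripper": 1},
    {"travel": [0, 0, 0], "spin": 0, "gripper": 1},
    {"travel": [0, 0, 0], "spin": 0, "gripper": 1},
    {"travel": [0, 0, 0], "spin": 0, "gripper": 1}
  ]
}}

```text
time: 5.48
tool_pos: [0.548, 0.1929, 0.1048]
eef_rot: [1.954, 2.459, 0.002]
contact_force: [2.8, -0.2, 0.4]
width: 0.0177
gripper_force: 35.0
```

Request:
{"op": "drive_tool", "data": {
  "motion": [
    {"travel": [0, 0, -0.5], "spin": 0, "gripper": 1},
    {"travel": [0, 0, -1], "spin": 0, "gripper": 1},
    {"travel": [0, 0, -1.5], "spin": 0, "gripper": 1},
    {"travel": [0, 0, -2], "spin": 0, "gripper": 1},
    {"travel": [0, 0, -2], "spin": 0, "gripper": 1},
    {"travel": [0, 0, -2], "spin": 0, "gripper": 1},
    {"travel": [0, 0, -2], "spin": 0, "gripper": 1},
    {"travel": [0, 0, -1.5], "spin": 0, "gripper": 1},
    {"travel": [0, 0, -1], "spin": 0, "gripper": 1},
    {"travel": [0, 0, -0.5], "spin": 0, "gripper": 1},
    {"travel": [0, 0, 0], "spin": 0, "gripper": 1}
  ]
}}

```text
time: 6.85
tool_pos: [0.5474, 0.1928, 0.2445]
eef_rot: [-1.954, -2.46, 0.0]
contact_force: [0.5, 0.3, -4.2]
width: 0.0179
gripper_force: 35.0
```

Run:
```python
from h import *
R=togo([.616,-.1745,.245],-7.3)
c,s_=np.cos(np.radians(-7.3)),np.sin(np.radians(-7.3))
y=np.array([c,s_,0]);x=np.array([-s_,c,0]); d=np.array([.616,-.1745,.245])-ctrl.state()['tool_pos']
print("after spin: x %.2f y %.2f cm"%(100*d@x,100*d@y))
```

```text
t 6.85 tcp [0.5474 0.1928 0.2445] y-ang 13.08 tilt [-0. -0. -1.] w 0.0179 F [ 0.5  0.3 -4.2] gf 34.96746618300676
togo cm (tool axes) [-37.33  -1.63  -0.05] spin 20.4
after spin: x -35.56 y 11.48 cm
```

Request:
{"op": "drive_tool", "data": {
  "motion": [
    {"travel": [0, 0, 0], "spin": 2.4, "gripper": 1},
    {"travel": [0, 0, 0], "spin": 5, "gripper": 1},
    {"travel": [0, 0, 0], "spin": 6, "gripper": 1},
    {"travel": [0, 0, 0], "spin": 5, "gripper": 1},
    {"travel": [0, 0, 0], "spin": 2, "gripper": 1},
    {"travel": [-0.6, 0.2, 0], "spin": 0, "gripper": 1},
    {"travel": [-1.2, 0.4, 0], "spin": 0, "gripper": 1},
    {"travel": [-1.8, 0.6, 0], "spin": 0, "gripper": 1},
    {"travel": [-2.4, 0.8, 0], "spin": 0, "gripper": 1},
    {"travel": [-3, 1, 0], "spin": 0, "gripper": 1},
    {"travel": [-3, 1, 0], "spin": 0, "gripper": 1},
    {"travel": [-3, 1, 0], "spin": 0, "gripper": 1}
  ]
}}

```text
time: 8.35
tool_pos: [0.5781, 0.0347, 0.2448]
eef_rot: [2.36, 2.073, 0.0]
contact_force: [-0.7, 0.2, -4.3]
width: 0.0177
gripper_force: 35.0
```

Request:
{"op": "drive_tool", "data": {
  "motion": [
    {"travel": [-3, 1, 0], "spin": 0, "gripper": 1},
    {"travel": [-3, 1, 0], "spin": 0, "gripper": 1},
    {"travel": [-3, 1, 0], "spin": 0, "gripper": 1},
    {"travel": [-3, 1, 0], "spin": 0, "gripper": 1},
    {"travel": [-3, 1, 0], "spin": 0, "gripper": 1},
    {"travel": [-2.4, 0.7, 0], "spin": 0, "gripper": 1},
    {"travel": [-1.6, 0.4, 0], "spin": 0, "gripper": 1},
    {"travel": [-0.9, 0.2, 0], "spin": 0, "gripper": 1},
    {"travel": [-0.6, 0.1, 0], "spin": 0, "gripper": 1},
    {"travel": [0, 0, 0], "spin": 0, "gripper": 1},
    {"travel": [0, 0, 0], "spin": 0, "gripper": 1}
  ]
}}

```text
time: 9.72
tool_pos: [0.6155, -0.1726, 0.2445]
eef_rot: [-2.357, -2.077, -0.001]
contact_force: [1.0, -0.0, -4.5]
width: 0.0178
gripper_force: 35.0
```

Run:
```python
from h import *
togo([.616,-.1745,.245],-7.3)
k=ctrl.calibration("wrist"); w=ctrl.snapshot("wrist"); s=ctrl.snapshot("scene")
cv2.imwrite("pics/w3.png",w);cv2.imwrite("pics/s3.png",s)
c=cv2.resize(s[60:230,160:330],None,fx=3,fy=3,interpolation=cv2.INTER_CUBIC)
o=np.zeros((510,800,3),np.uint8);o[:,:510]=c;o[:181,510:]=cv2.resize(w,(290,181));cv2.imwrite("pics/d.png",o)
togo([.616,-.1745,.245],-7.3)
```

```text
t 9.725 tcp [ 0.6155 -0.1726  0.2445] y-ang -7.23 tilt [ 0.     0.001 -1.   ] w 0.0178 F [ 1.  -0.  -4.5] gf 34.96778352186084
togo cm (tool axes) [-0.18  0.08 -0.05] spin 0.1
t 9.825 tcp [ 0.6155 -0.1728  0.2446] y-ang -7.23 tilt [ 0.     0.001 -1.   ] w 0.0176 F [ 0.2 -1.  -4.9] gf 34.967645443975925
togo cm (tool axes) [-0.17  0.08 -0.04] spin 0.1
```

View pics/d.png

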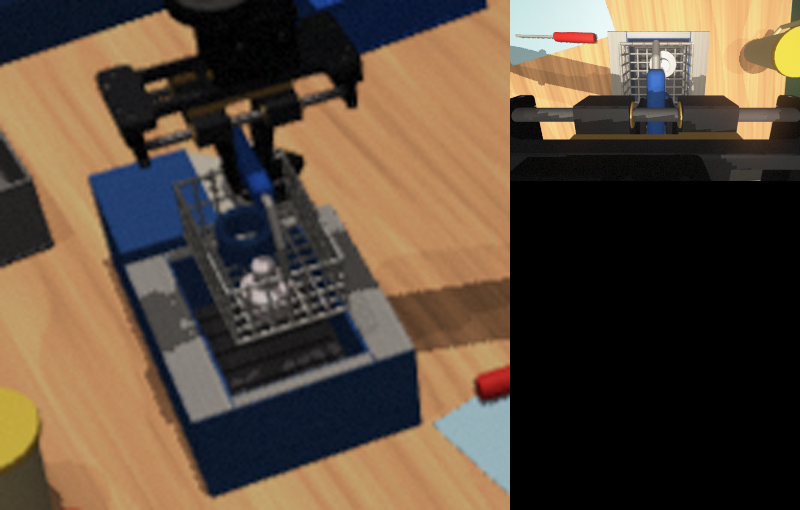

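Both parts are in the basket, and it hangs over the well. I check the dryer's rim edges in the wrist picture against the fitted pose.

Run:
```python
from h import *
k=ctrl.calibration("wrist"); p=[.6084,-.2340,-.1275]
X=[[.1,.165,.1],[-.1,.165,.1],[.06,.15,.1],[-.06,.15,.1]]
print("dryer",np.round(proj(k,frame(p,X)),1).tolist())
print("basket top corners",np.round(proj(k,frame([.6155,-.1728,-.1262],[[.05,.075,.186],[-.05,.075,.186],[.05,.075,.128],[-.05,.075,.128]])),1).tolist())
w=cv2.imread("pics/w3.png"); cv2.imwrite("pics/e.png",cv2.resize(w[50:230,190:470],None,fx=2.8,fy=2.8,interpolation=cv2.INTER_CUBIC))
```

```text
dryer [[436.4, 63.2], [209.1, 62.8], [390.1, 81.0], [255.4, 80.8]]
basket top corners [[399.1, 91.6], [244.3, 91.6], [382.9, 95.3], [260.6, 95.2]]
```

View pics/e.png

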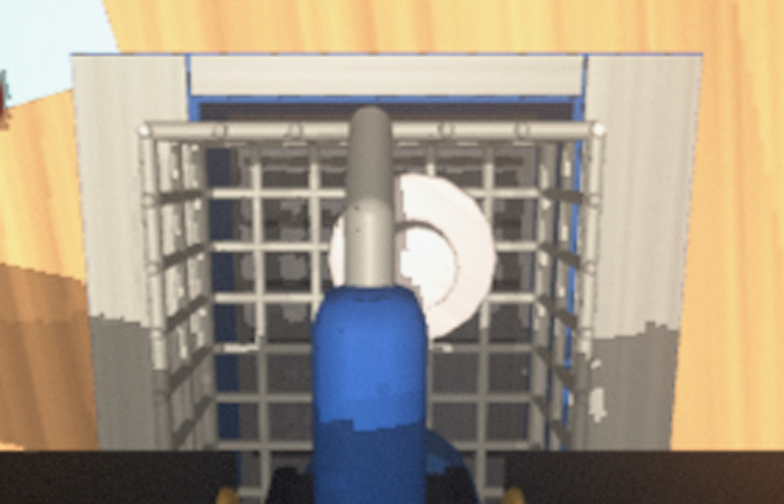

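Measured dryer edges sit about 5 mm further toward the dryer's +x, and about 5 mm toward -y, than my fit. The basket's own edges fall where predicted. I shift by that much, then lower most of the way.

Request:
{"op": "drive_tool", "data": {
  "motion": [
    {"travel": [-0.2, 0.3, 0], "spin": 0, "gripper": 1},
    {"travel": [-0.2, 0.2, 0], "spin": 0, "gripper": 1},
    {"travel": [0, 0, 0.7], "spin": 0, "gripper": 1},
    {"travel": [0, 0, 1.2], "spin": 0, "gripper": 1},
    {"travel": [0, 0, 1.2], "spin": 0, "gripper": 1},
    {"travel": [0, 0, 0.8], "spin": 0, "gripper": 1},
    {"travel": [0, 0, 0.3], "spin": 0, "gripper": 1},
    {"travel": [0, 0, 0], "spin": 0, "gripper": 1},
    {"travel": [0, 0, 0], "spin": 0, "gripper": 1}
  ]
}}

```text
time: 10.95
tool_pos: [0.62, -0.1785, 0.2031]
eef_rot: [2.358, 2.075, 0.001]
contact_force: [-0.9, 0.5, -5.3]
width: 0.0177
gripper_force: 35.0
```

Run:
```python
from h import *
togo([.620,-.177,.137],-7.3)
w=ctrl.snapshot("wrist"); cv2.imwrite("pics/f.png",cv2.resize(w[50:230,190:470],None,fx=2.8,fy=2.8,interpolation=cv2.INTER_CUBIC))
```

```text
t 10.95 tcp [ 0.62   -0.1785  0.2031] y-ang -7.32 tilt [ 0.001 -0.    -1.   ] w 0.0177 F [-0.9  0.5 -5.3] gf 34.96785018593073
togo cm (tool axes) [ 0.15 -0.03  6.61] spin -0.0
```

View pics/f.png

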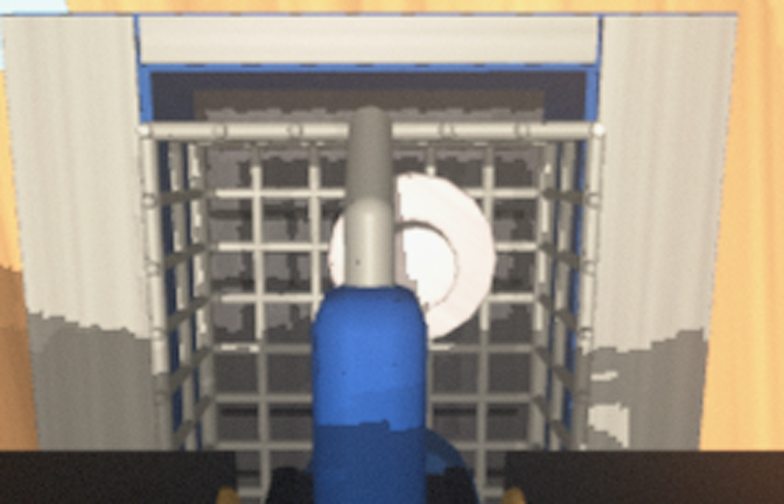

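The basket is centred in the well in x to within 1 mm. I check y by projection.

Run:
```python
from h import *
k=ctrl.calibration("wrist"); print(np.round(k['mtx'],1).tolist(), np.round(k['R']@np.array([0,0,-1]),3))
def f(v,z): return at_z(k,(190+372/2.8,50+v/2.8),z)
s=ctrl.state()['tool_pos']; x=np.array([np.sin(np.radians(7.3)),np.cos(np.radians(7.3)),0])
for n,v,z in(("outer edge",14,.1),("inner edge",66,.1),("floor edge",92,.035),("basket rim",130,.158),("basket rim lower",130,.155)): print(n,round(1e3*(f(v,z)-s)@x,1))
```

```text
[[327.3, 0.0, 321.9], [0.0, 327.3, 190.2], [0.0, 0.0, 1.0]] [-0.001 -0.241  0.971]
outer edge 103.7
inner edge 90.4
floor edge 88.4
basket rim 71.4
basket rim lower 71.6
```

Request:
{"op": "drive_tool", "data": {
  "motion": [
    {"travel": [0.2, 0, 0.6], "spin": 0, "gripper": 1},
    {"travel": [0, 0, 1], "spin": 0, "gripper": 1},
    {"travel": [0, 0, 1.2], "spin": 0, "gripper": 1},
    {"travel": [0, 0, 1.2], "spin": 0, "gripper": 1},
    {"travel": [0, 0, 0.8], "spin": 0, "gripper": 1},
    {"travel": [0, 0, 0.5], "spin": 0, "gripper": 1},
    {"travel": [0, 0, 0.3], "spin": 0, "gripper": 1},
    {"travel": [0, 0, 0.2], "spin": 0, "gripper": 1},
    {"travel": [0, 0, 0.2], "spin": 0, "gripper": 1},
    {"travel": [0, 0, 0], "spin": 0, "gripper": 1}
  ]
}}

```text
time: 12.25
tool_pos: [0.62, -0.1764, 0.1426]
eef_rot: [-2.359, -2.075, -0.0]
contact_force: [0.5, -1.4, -4.7]
width: 0.0178
gripper_force: 35.0
```

Request:
{"op": "drive_tool", "data": {
  "motion": [
    {"travel": [0, 0, 0.2], "spin": 0, "gripper": 1},
    {"travel": [0, 0, 0.2], "spin": 0, "gripper": 1},
    {"travel": [0, 0, 0], "spin": 0, "gripper": 1}
  ]
}}

```text
time: 12.62
tool_pos: [0.6199, -0.1763, 0.1383]
eef_rot: [-2.358, -2.075, 0.0]
contact_force: [0.0, -0.0, -4.4]
width: 0.0174
gripper_force: 35.0
```

Request:
{"op": "drive_tool", "data": {
  "motion": [
    {"travel": [0, 0, 0.1], "spin": 0, "gripper": 1},
    {"travel": [0, 0, 0.1], "spin": 0, "gripper": 1},
    {"travel": [0, 0, 0], "spin": 0, "gripper": 1}
  ]
}}

```text
time: 13.0
tool_pos: [0.6201, -0.1764, 0.1368]
eef_rot: [2.358, 2.075, 0.0]
contact_force: [-0.5, 0.3, -3.1]
width: 0.0178
gripper_force: 35.0
```

Request:
{"op": "drive_tool", "data": {
  "motion": [
    {"travel": [0, 0, 0.1], "spin": 0, "gripper": 1},
    {"travel": [0, 0, 0], "spin": 0, "gripper": 1}
  ]
}}

```text
time: 13.25
tool_pos: [0.6206, -0.1766, 0.1365]
eef_rot: [2.358, 2.074, 0.002]
contact_force: [-0.0, -0.1, 1.8]
width: 0.0174
gripper_force: 35.0
```

The floor contact is clear: the force went from -4.4 N to +1.8 N. I release and rise.

Request:
{"op": "drive_tool", "data": {
  "motion": [
    {"travel": [0, 0, 0], "spin": 0, "gripper": 0.7},
    {"travel": [0, 0, 0], "spin": 0, "gripper": 0.5},
    {"travel": [0, 0, 0], "spin": 0, "gripper": 0.5},
    {"travel": [0, 0, 0], "spin": 0, "gripper": 0.5},
    {"travel": [0, 0, -0.5], "spin": 0, "gripper": 0.5},
    {"travel": [0, 0, -2], "spin": 0, "gripper": 0.5},
    {"travel": [0, 0, -4], "spin": 0, "gripper": 0.5},
    {"travel": [0, 0, -4], "spin": 0, "gripper": 0.5},
    {"travel": [0, 0, -2], "spin": 0, "gripper": 0.5}
  ]
}}

```text
time: 14.38
tool_pos: [0.621, -0.1771, 0.2646]
eef_rot: [2.356, 2.072, 0.005]
contact_force: [-0.5, 0.1, -0.6]
width: 0.0436
gripper_force: 0.0
```

Request:
{"op": "drive_tool", "data": {
  "motion": [
    {"travel": [-2, 0, 0], "spin": 0, "gripper": 0.5},
    {"travel": [-4, 0, 0], "spin": 0, "gripper": 0.5},
    {"travel": [-5, 0, 0], "spin": 0, "gripper": 0.5},
    {"travel": [-5, 0, 0], "spin": 0, "gripper": 0.5},
    {"travel": [-5, 0, 0], "spin": 0, "gripper": 0.5},
    {"travel": [-4, 0, 0], "spin": 0, "gripper": 0.5},
    {"travel": [-2, 0, 0], "spin": 0, "gripper": 0.5},
    {"travel": [0, 0, 0], "spin": 0, "gripper": 0.5},
    {"travel": [0, 0, 0], "spin": 0, "gripper": 0.5}
  ]
}}

```text
time: 15.5
tool_pos: [0.5866, -0.4422, 0.2601]
eef_rot: [-2.355, -2.077, -0.002]
contact_force: [1.0, -0.6, 0.8]
width: 0.0439
gripper_force: 0.0
```

Run:
```python
from h import *
togo([.6,-.34,.2],-7.3)
k=ctrl.calibration("wrist"); np.savez("k4.npz",**k); w=ctrl.snapshot("wrist"); s=ctrl.snapshot("scene"); cv2.imwrite("pics/w4.png",w);cv2.imwrite("pics/s4.png",s)
print("cam",-k['R'].T@k['t'])
o=np.zeros((600,800,3),np.uint8);o[:375,:600]=cv2.resize(w,(600,375)); o[390:600,:200]=cv2.resize(s[100:205,190:290],(200,210))
v=[(np.round(np.array(d['point'])*[640,400]).tolist(),round(d['p'],2)) for d in ctrl.boxes_of("wrist","dial_grip")];print(v)
if v:
  u,r=map(int,v[0][0]); u=min(max(u,75),565); r=min(max(r,60),340); z=w[r-60:r+60,u-75:u+75]; print("crop origin",u-75,r-60)
  cv2.imwrite("pics/g.png",cv2.resize(z,None,fx=5,fy=5,interpolation=cv2.INTER_CUBIC))
else: cv2.imwrite("pics/g.png",w)
```

```text
t 15.5 tcp [ 0.5866 -0.4422  0.2601] y-ang -7.19 tilt [ 0.     0.002 -1.   ] w 0.0439 F [ 1.  -0.6  0.8] gf 0.0
togo cm (tool axes) [10.3   0.05  6.03] spin 0.1
cam [ 0.59474621 -0.37894812  0.4220998 ]
[([265.0, 72.0], 0.94)]
crop origin 190 12
```

View pics/g.png

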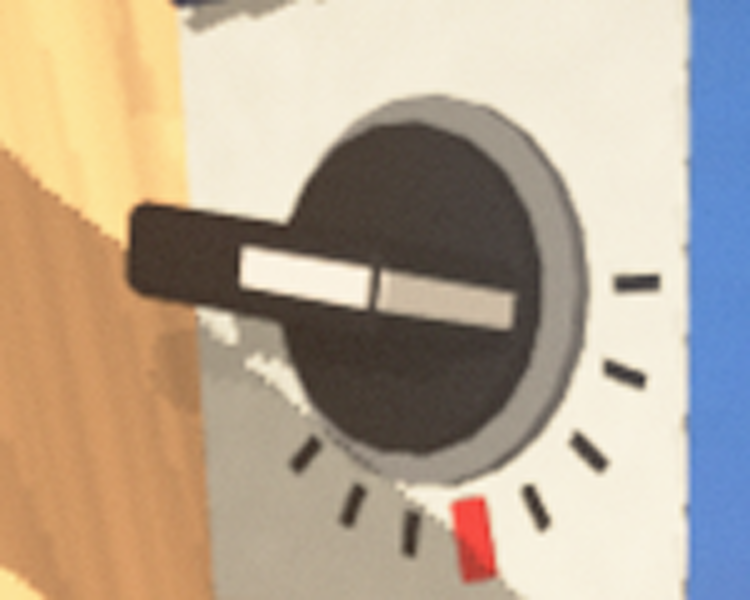

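The wrist crop shows the dial with its bar pointing right, just past the 0 tick at (637,283), and a white pointer line from (240,268) to (372,290). The red mark is at (473,540), clockwise from it. I fit the dial's pose from the ticks, the red mark and the bar.

```bash
cat > dial.py <<'E'
from h import *
yw=np.radians(-7.3); X=np.array([np.cos(yw),np.sin(yw),0]); Y=np.array([-np.sin(yw),np.cos(yw),0]); Z=np.array([0,0,1.])
U=np.cos(np.pi/6)*X+.5*Z; N=-.5*X+np.cos(np.pi/6)*Z
def pt(P,th,r,h): return np.asarray(P)+r*(np.cos(th)*U-np.sin(th)*Y)+h*N
E
python3 - <<'E'
from dial import *
k4=dict(np.load("k4.npz")); K=ctrl.calibration("scene")
cr=lambda l:np.array(l,float)/5+[190,12]
tick=cr([[637,283],[625,374],[590,452],[537,507],[474,540],[410,533],[352,505],[305,454]]); ang=np.arange(8)*.35
bar=cr([[373,290],[517,312],[131,250]]); bs=[(.029,.054),(.029,.014),(-.029,.054)]
h=cv2.cvtColor(cv2.imread("pics/a.png"),cv2.COLOR_BGR2HSV)[105:125,225:245]; m=((h[...,0]<8)|(h[...,0]>172))&(h[...,1]>130)
v,u=np.nonzero(m); print("red scene",len(u),u.mean()+225,v.mean()+105); red=np.array([u.mean()+225,v.mean()+105])
def f(q):
  P,th,rt=q[:3],q[3],q[4]
  return np.r_[(proj(k4,[pt(P,a,rt,0) for a in ang])-tick).ravel(),(proj(k4,[pt(P,th,*b) for b in bs])-bar).ravel()]
r=least_squares(f,[.57,-.33,.08,.15,.042]); print(r.x,np.round(r.fun,1)); P=r.x[:3]
print("red scene pred",proj(K,pt(P,1.4,r.x[4],0)))
G=pt(P,0,0,.042); print("grip",G,"dryer coords",(P-[.6128,-.2398,0])@np.c_[X,Y,Z])
th=r.x[3]; d=np.cos(th)*U-np.sin(th)*Y; print("bar heading deg",np.degrees(np.arctan2(d[1],d[0])))
np.save("P.npy",P)
E
```

```text
red scene 3 237.33333333333334 114.66666666666667
[ 0.55441456 -0.33613969  0.07020203  0.17557358  0.04776379] [ 0.2  0.3  0.1  0.3 -0.1  0.3 -0.1  0.3  0.1 -0.9  0.2  0.2  0.2  0.1
  0.2  0.1  0.5 -0.2 -0.9 -0.2 -0.3 -0.3]
red scene pred [[237.48632876 118.73071918]]
grip [ 0.53358478 -0.33347133  0.1065751 ] dryer coords [-0.04567082 -0.10297752  0.07020203]
bar heading deg -18.876553716384002
```

The fit is excellent, with residuals under 1 px. The dial is at 0.176 rad and the grip point at (0.5336, -0.3335, 0.1066). I turn the gripper across the bar and go above it, then turn the dial by 70° of spin.

Request:
{"op": "drive_tool", "data": {
  "motion": [
    {"travel": [0, 0, 0], "spin": -9.8, "gripper": 0.5},
    {"travel": [0, 0, 0], "spin": -9.8, "gripper": 0.5},
    {"travel": [0, 0, 0], "spin": -9.8, "gripper": 0.5},
    {"travel": [0, 0, 0], "spin": -9.8, "gripper": 0.5},
    {"travel": [0, 0, 0], "spin": -9.8, "gripper": 0.5},
    {"travel": [0, 0, 0], "spin": -9.8, "gripper": 0.5},
    {"travel": [0, 0, 0], "spin": -9.8, "gripper": 0.5},
    {"travel": [0, 0, 0], "spin": -9.8, "gripper": 0.5},
    {"travel": [3, 3, 0], "spin": 0, "gripper": 0.5},
    {"travel": [3, 3, 0], "spin": 0, "gripper": 0.5},
    {"travel": [2.5, 2.5, 0], "spin": 0, "gripper": 0.5},
    {"travel": [0, 0, 0], "spin": 0, "gripper": 0.5}
  ]
}}

```text
time: 17.15
tool_pos: [0.5334, -0.3323, 0.2616]
eef_rot: [0.508, 3.099, 0.003]
contact_force: [0.5, -0.8, 0.4]
width: 0.0436
gripper_force: 0.0
```

Request:
{"op": "drive_tool", "data": {
  "motion": [
    {"travel": [0, 0, 3], "spin": 0, "gripper": 0.5},
    {"travel": [0, 0, 3], "spin": 0, "gripper": 0.5},
    {"travel": [0, 0, 1], "spin": 0, "gripper": 0.5},
    {"travel": [0, 0, 0], "spin": 0, "gripper": 0.5}
  ]
}}

```text
time: 17.65
tool_pos: [0.5329, -0.3364, 0.1904]
eef_rot: [-0.516, -3.098, 0.0]
contact_force: [-0.4, 0.2, 0.3]
width: 0.0434
gripper_force: 0.0
```

Run:
```python
from h import *
togo([.5336,-.3335,.0956],71.1); print(np.round(ctrl.state()['joint_pos'],2))
```

```text
t 17.65 tcp [ 0.5329 -0.3364  0.1904] y-ang 71.09 tilt [-0.001 -0.    -1.   ] w 0.0434 F [-0.4  0.2  0.3] gf 0.0
togo cm (tool axes) [0.02 0.3  9.48] spin -0.0
[ 0.2   0.31  0.4   1.56 -0.12  1.3   1.85]
```

Request:
{"op": "drive_tool", "data": {
  "motion": [
    {"travel": [0, 0.3, 1.5], "spin": 0, "gripper": 0.5},
    {"travel": [0, 0, 2.5], "spin": 0, "gripper": 0.5},
    {"travel": [0, 0, 2.5], "spin": 0, "gripper": 0.5},
    {"travel": [0, 0, 1.5], "spin": 0, "gripper": 0.5},
    {"travel": [0, 0, 1], "spin": 0, "gripper": 0.5},
    {"travel": [0, 0, 0.5], "spin": 0, "gripper": 0.5},
    {"travel": [0, 0, 0], "spin": 0, "gripper": 0.5},
    {"travel": [0, 0, 0], "spin": 0, "gripper": 0.5}
  ]
}}

```text
time: 18.65
tool_pos: [0.5341, -0.3337, 0.0963]
eef_rot: [0.516, 3.098, -0.0]
contact_force: [-0.6, -1.0, -0.4]
width: 0.0437
gripper_force: 0.0
```

Request:
{"op": "drive_tool", "data": {
  "motion": [
    {"travel": [0, 0, 0], "spin": 0, "gripper": 1},
    {"travel": [0, 0, 0], "spin": 0, "gripper": 1},
    {"travel": [0, 0, 0], "spin": 0, "gripper": 1},
    {"travel": [0, 0, 0], "spin": 0, "gripper": 1},
    {"travel": [0, 0, 0], "spin": 0, "gripper": 1}
  ],
  "force": 12
}}

```text
time: 19.27
tool_pos: [0.5341, -0.3322, 0.0956]
eef_rot: [-0.515, -3.099, -0.003]
contact_force: [0.0, 3.3, 1.6]
width: 0.0179
gripper_force: 12.1
```

Gripped. I turn in stages and watch the force.

Request:
{"op": "drive_tool", "data": {
  "motion": [
    {"travel": [0, 0, 0], "spin": 5, "gripper": 1},
    {"travel": [0, 0, 0], "spin": 5, "gripper": 1},
    {"travel": [0, 0, 0], "spin": 5, "gripper": 1},
    {"travel": [0, 0, 0], "spin": 5, "gripper": 1},
    {"travel": [0, 0, 0], "spin": 0, "gripper": 1}
  ]
}}

```text
time: 19.9
tool_pos: [0.5341, -0.3303, 0.0961]
eef_rot: [-1.044, -2.961, -0.007]
contact_force: [-2.4, 7.4, 6.2]
width: 0.0224
gripper_force: 14.9
```

Run:
```python
from h import *
togo([.5336,-.3335,.0956],51.1); s=ctrl.state();print(s['moment'],s['joint_pos'][6])
```

```text
t 19.9 tcp [ 0.5341 -0.3303  0.0961] y-ang 51.17 tilt [-0.001  0.005 -1.   ] w 0.0224 F [-2.4  7.4  6.2] gf 14.939428840246887
togo cm (tool axes) [-0.16 -0.29  0.05] spin 0.1
[2.08266733 0.24764146 0.34085127] 1.542581109943376
```

Request:
{"op": "drive_tool", "data": {
  "motion": [
    {"travel": [0, 0, 0], "spin": 5, "gripper": 1},
    {"travel": [0, 0, 0], "spin": 5, "gripper": 1},
    {"travel": [0, 0, 0], "spin": 5, "gripper": 1},
    {"travel": [0, 0, 0], "spin": 5, "gripper": 1},
    {"travel": [0, 0, 0], "spin": 5, "gripper": 1},
    {"travel": [0, 0, 0], "spin": 0, "gripper": 1}
  ]
}}

```text
time: 20.65
tool_pos: [0.5359, -0.3276, 0.0983]
eef_rot: [-1.657, -2.666, -0.013]
contact_force: [-4.8, 14.8, 17.8]
width: 0.0279
gripper_force: 24.4
```

Request:
{"op": "drive_tool", "data": {
  "motion": [
    {"travel": [0, 0, 0], "spin": 0, "gripper": 0.5},
    {"travel": [0, 0, -0.2], "spin": 0, "gripper": 0.5},
    {"travel": [0, 0, 0], "spin": 0, "gripper": 1},
    {"travel": [0, 0, 0], "spin": 0, "gripper": 1},
    {"travel": [0, 0, 0], "spin": 0, "gripper": 1}
  ],
  "force": 8
}}

```text
time: 21.28
tool_pos: [0.536, -0.3284, 0.0992]
eef_rot: [-1.657, -2.667, -0.011]
contact_force: [-0.3, 10.7, 10.9]
width: 0.0285
gripper_force: 17.0
```

Run:
```python
from h import *
togo([.5336,-.3335,.0976],26.1); s=ctrl.state();print(s['moment'],s['joint_pos'][6])
```

```text
t 21.275 tcp [ 0.536  -0.3284  0.0992] y-ang 26.28 tilt [ 0.002  0.007 -1.   ] w 0.0285 F [-0.3 10.7 10.9] gf 16.988810855314114
togo cm (tool axes) [-0.35 -0.44  0.15] spin 0.2
[2.64140853 0.03023657 0.14933609] 1.1314043115452903
```

Request:
{"op": "drive_tool", "data": {
  "motion": [
    {"travel": [0, 0, 0], "spin": 4, "gripper": 1},
    {"travel": [0, 0, 0], "spin": 4, "gripper": 1},
    {"travel": [0, 0, 0], "spin": 4, "gripper": 1},
    {"travel": [0, 0, 0], "spin": 0, "gripper": 1}
  ]
}}

```text
time: 21.78
tool_pos: [0.537, -0.327, 0.1]
eef_rot: [-1.926, -2.479, -0.015]
contact_force: [-1.5, 14.0, 15.6]
width: 0.0294
gripper_force: 19.8
```

Request:
{"op": "drive_tool", "data": {
  "motion": [
    {"travel": [0, 0, 0], "spin": 0, "gripper": 0.4},
    {"travel": [0, 0, 0], "spin": 0, "gripper": 0.4},
    {"travel": [0, 0, -1], "spin": 0, "gripper": 0.4},
    {"travel": [0, 0, -4], "spin": 0, "gripper": 0.4},
    {"travel": [0, 0, -4], "spin": 0, "gripper": 0.4},
    {"travel": [-2, 0, -4], "spin": 0, "gripper": 0.4},
    {"travel": [-4, 0, -3], "spin": 0, "gripper": 0.4},
    {"travel": [-3, 0, 0], "spin": 0, "gripper": 0.4},
    {"travel": [-1, 0, 0], "spin": 0, "gripper": 0.4},
    {"travel": [0, 0, 0], "spin": 0, "gripper": 0.4},
    {"travel": [0, 0, 0], "spin": 0, "gripper": 0.4}
  ]
}}

```text
time: 23.15
tool_pos: [0.5582, -0.4291, 0.2571]
eef_rot: [-1.93, -2.477, -0.001]
contact_force: [-1.2, -0.2, 0.6]
width: 0.0522
gripper_force: 0.0
```

```bash
cat >> dial.py <<'E'
def white(n):
    """angle from the white pointer line on the bar's top, by matching its pixels"""
    k=ctrl.calibration("wrist"); w=ctrl.snapshot("wrist"); cv2.imwrite(f"pics/{n}.png",w); P=np.load("P.npy")
    hsv=cv2.cvtColor(w,cv2.COLOR_BGR2HSV); m=((hsv[...,1]<70)&(hsv[...,2]>110)).astype(np.uint8)
    def sc(th):
        a=proj(k,[pt(P,th,r,.054) for r in np.linspace(.002,.028,27)]); b=proj(k,[pt(P,th,r,.054)+d*.0065*(-np.sin(th)*U-np.cos(th)*Y) for r in np.linspace(-.026,.026,40) for d in(-1,1)])
        g=lambda q:np.mean([m[int(round(y)),int(round(x))] if 0<=x<640 and 0<=y<400 else 0 for x,y in q]); return g(a)-g(b)
    t=np.arange(0,2.5,.02); s=np.array([sc(x) for x in t]); i=np.argsort(-s)[:5]; print("theta cand",np.round(t[i],2),np.round(s[i],2))
    c=proj(k,pt(P,0,0,.03))[0].astype(int); print("dial at",c)
    u=min(max(c[0],75),565); v=min(max(c[1],60),340); cv2.imwrite(f"pics/{n}c.png",cv2.resize(w[v-60:v+60,u-75:u+75],None,fx=5,fy=5,interpolation=cv2.INTER_CUBIC)); print("crop origin",u-75,v-60)
    np.savez("k5.npz",**k)
E
python3 - <<'E'
from dial import *
togo([.5336,-.3335,.0976],-6); white("w5")
E
```

```text
t 23.15 tcp [ 0.5582 -0.4291  0.2571] y-ang 14.15 tilt [-0.     0.001 -1.   ] w 0.0522 F [-1.2 -0.2  0.6] gf 0.0
togo cm (tool axes) [ 9.85 -0.05 15.96] spin 20.1
theta cand [1.16 1.12 1.14 1.18 1.2 ] [0.69 0.65 0.65 0.64 0.61]
dial at [327  73]
crop origin 252 13
```

View pics/w5c.png

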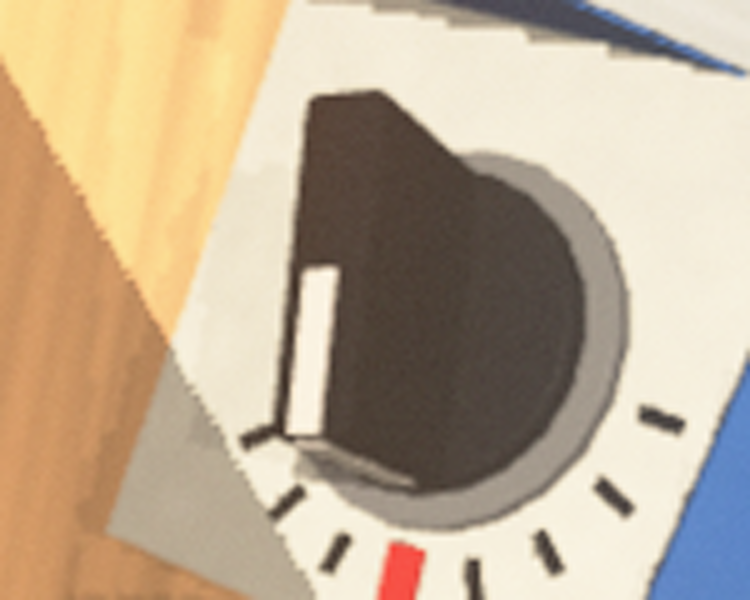

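The pointer is now at about 1.16, between the 1.05 tick at (475,580) and the red mark at (400,572). It matches the tool's yaw, so the dial follows the grip. I refine the angle from the picked points.

Run:
```python
from dial import *
k=dict(np.load("k5.npz")); P=np.load("P.npy"); o=np.array([252,13])
q=np.array([[305,436],[412,485],[336,96],[320,268]])/5+o; b=[(.029,.054),(.029,.014),(-.029,.054),(.0,.054)]
f=lambda x:(proj(k,[pt(P+np.array([x[1],x[2],0]),x[0],*c) for c in b[:3]])-q[:3]).ravel()
r=least_squares(f,[1.16,0,0]);print(r.x,np.round(r.fun,1)); print(np.round((proj(k,pt(P,1.4,.0478,0))-o)*5), np.round((proj(k,pt(P,1.05,.0478,0))-o)*5))
for t in(r.x[0],1.4): d=np.cos(t)*U-np.sin(t)*Y; print(t,"tool y",90+np.degrees(np.arctan2(d[1],d[0])))
togo([.5345,-.3315,.0976],14.15)
```

```text
[ 1.23868002e+00  1.25537879e-03 -7.88738239e-04] [ 0.7  0.4 -0.8 -0.8  0.   0.2]
[[391. 578.]] [[465. 578.]]
1.2386800167260594 tool y 9.33007168715936
1.4 tool y 1.1954169347042978
t 23.2 tcp [ 0.5584 -0.429   0.2573] y-ang 14.17 tilt [-0.     0.001 -1.   ] w 0.0521 F [ 0.1  0.  -0.4] gf 0.0
togo cm (tool axes) [10.02  0.07 15.98] spin 0.0
```

Request:
{"op": "drive_tool", "data": {
  "motion": [
    {"travel": [2, 0, 0], "spin": 2.5, "gripper": 0.4},
    {"travel": [4, 0, 0], "spin": 0, "gripper": 0.4},
    {"travel": [3, 0, 2], "spin": 0, "gripper": 0.4},
    {"travel": [1, 0, 4], "spin": 0, "gripper": 0.4},
    {"travel": [0, 0, 4], "spin": 0, "gripper": 0.4},
    {"travel": [0, 0, 3], "spin": 0, "gripper": 0.4},
    {"travel": [0, 0, 2], "spin": 0, "gripper": 0.4},
    {"travel": [0, 0, 0.9], "spin": 0, "gripper": 0.4},
    {"travel": [0, 0, 0], "spin": 0, "gripper": 0.4},
    {"travel": [0, 0, 0], "spin": 0, "gripper": 0.4}
  ]
}}

```text
time: 24.45
tool_pos: [0.5381, -0.3343, 0.1061]
eef_rot: [1.984, 2.43, 0.005]
contact_force: [-12.9, 5.8, 32.7]
width: 0.052
gripper_force: 17.1
```

Run:
```python
from h import *
togo([.5345,-.3315,.0976],11.6)
```

```text
t 24.45 tcp [ 0.5381 -0.3343  0.1061] y-ang 11.54 tilt [ 0.006 -0.001 -1.   ] w 0.052 F [-12.9   5.8  32.7] gf 17.06612218200462
togo cm (tool axes) [ 0.35 -0.3   0.84] spin -0.1
```

The contact force points along the panel's normal, so the dial sits a few mm higher than fitted and the upslope fingertip touches it. I raise 1.2 cm, narrow the opening and re-grip.

Request:
{"op": "drive_tool", "data": {
  "motion": [
    {"travel": [0, 0, -1.2], "spin": 0, "gripper": 0.5},
    {"travel": [0, 0, 0], "spin": 0, "gripper": 0.6},
    {"travel": [0, 0, 0], "spin": 0, "gripper": 0.6}
  ]
}}

```text
time: 24.82
tool_pos: [0.5371, -0.332, 0.1099]
eef_rot: [-1.985, -2.434, -0.0]
contact_force: [-0.0, 0.2, -0.5]
width: 0.0365
gripper_force: 0.0
```

Request:
{"op": "drive_tool", "data": {
  "motion": [
    {"travel": [0, 0, 0], "spin": 0, "gripper": 1},
    {"travel": [0, 0, 0], "spin": 0, "gripper": 1},
    {"travel": [0, 0, 0], "spin": 0, "gripper": 1}
  ],
  "force": 10
}}

```text
time: 25.2
tool_pos: [0.5357, -0.3331, 0.11]
eef_rot: [-1.986, -2.432, 0.002]
contact_force: [-3.3, -1.3, 0.7]
width: 0.0263
gripper_force: 9.3
```

Run:
```python
from h import *
togo([.5345,-.3315,.0976],1.6)
```

```text
t 25.2 tcp [ 0.5357 -0.3331  0.11  ] y-ang 11.53 tilt [-0.002  0.    -1.   ] w 0.0263 F [-3.3 -1.3  0.7] gf 9.256458217569161
togo cm (tool axes) [ 0.18 -0.08  1.24] spin 9.9
```

Clean grip. I turn it 10°, then rise and look.

Request:
{"op": "drive_tool", "data": {
  "motion": [
    {"travel": [0, 0, 0], "spin": 3, "gripper": 1},
    {"travel": [0, 0, 0], "spin": 4, "gripper": 1},
    {"travel": [0, 0, 0], "spin": 3, "gripper": 1},
    {"travel": [0, 0, 0], "spin": 0, "gripper": 1},
    {"travel": [0, 0, 0], "spin": 0, "gripper": 1}
  ]
}}

```text
time: 25.82
tool_pos: [0.5359, -0.3334, 0.1102]
eef_rot: [-2.19, -2.251, 0.002]
contact_force: [-6.7, -1.7, 0.7]
width: 0.026
gripper_force: 10.7
```

Request:
{"op": "drive_tool", "data": {
  "motion": [
    {"travel": [0, 0, 0], "spin": 0, "gripper": 0.6},
    {"travel": [0, 0, 0], "spin": 0, "gripper": 0.6},
    {"travel": [0, 0, -1], "spin": 0, "gripper": 0.6},
    {"travel": [0, 0, -4], "spin": 0, "gripper": 0.6},
    {"travel": [0, 0, -4], "spin": 0, "gripper": 0.6},
    {"travel": [-2, 0, -4], "spin": 0, "gripper": 0.6},
    {"travel": [-4, 0, -2], "spin": 0, "gripper": 0.6},
    {"travel": [-3, 0, 0], "spin": 0, "gripper": 0.6},
    {"travel": [-1, 0, 0], "spin": 0, "gripper": 0.6},
    {"travel": [0, 0, 0], "spin": 0, "gripper": 0.6},
    {"travel": [0, 0, 0], "spin": 0, "gripper": 0.6}
  ]
}}

```text
time: 27.2
tool_pos: [0.5407, -0.4308, 0.2604]
eef_rot: [-2.188, -2.254, -0.002]
contact_force: [1.0, -0.6, 0.2]
width: 0.0349
gripper_force: 0.0
```

Run:
```python
from dial import *
togo([.5345,-.3315,.110],1.6); white("w6")
P=np.load("P.npy");k=dict(np.load("k5.npz"))
w=cv2.imread("pics/w6.png"); c=proj(k,pt(P,0,0,.03))[0].astype(int); c[0]=np.clip(c[0],75,565);c[1]=np.clip(c[1],60,340)
h=cv2.cvtColor(w,cv2.COLOR_BGR2HSV)
roi=np.zeros(h.shape[:2],bool); roi[c[1]-60:c[1]+60,c[0]-75:c[0]+75]=1
r=((h[...,0]<8)|(h[...,0]>172))&(h[...,1]>130)&(h[...,2]>80)&roi
v,u=np.nonzero(r); print("red",len(u),u.mean(),v.mean(),"pred",proj(k,pt(P,1.4,.0478,0)))
```

```text
t 27.2 tcp [ 0.5407 -0.4308  0.2604] y-ang 1.7 tilt [ 0.     0.001 -1.   ] w 0.0349 F [ 1.  -0.6  0.2] gf 0.0
togo cm (tool axes) [ 9.93 -0.33 15.05] spin 0.1
theta cand [1.3  1.34 1.38 1.32 1.28] [0.6  0.59 0.59 0.59 0.59]
dial at [323  73]
crop origin 248 13
red 91 339.0 126.0 pred [[337.32018015 126.35968295]]
```

Run:
```python
from h import *
s=ctrl.snapshot("scene"); cv2.imwrite("pics/s6.png",s)
w=cv2.imread("pics/w6.png")[13:133,258:388]; o=np.zeros((600,800,3),np.uint8)
o[:480,:520]=cv2.resize(w,None,fx=4,fy=4,interpolation=cv2.INTER_CUBIC); z=cv2.resize(s[125:225,190:300],(280,255),interpolation=cv2.INTER_CUBIC); o[:255,520:]=z
cv2.imwrite("pics/fin.png",o)
```

```text
(no output)
```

View pics/fin.png

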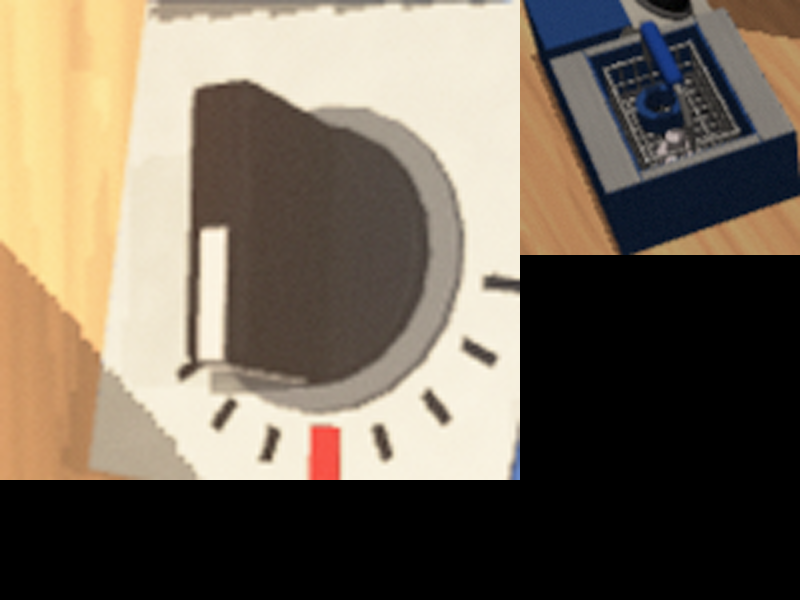

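The final view shows the basket flat in the well with both parts in it. The pointer line runs from (214,228) to (212,360) on the bar top and (305,381) at its foot, and the red mark is at (325,455). I refit the angle jointly.

```bash
cat > fit.py <<'E'
from dial import *
k4=dict(np.load("k4.npz")); k6=dict(np.load("k5.npz"))
a=lambda l,s,o:np.array(l,float)/s+o
t4=a([[637,283],[625,374],[590,452],[537,507],[474,540],[410,533],[352,505],[305,454]],5,[190,12]); A4=np.arange(8)*.35
b4=a([[373,290],[517,312],[131,250]],5,[190,12]); H4=[(.029,.054),(.029,.014),(-.029,.054)]
t6=np.r_[a([[480,351],[437,406],[383,442],[270,444],[224,414],[187,370]],4,[258,13]),[[339.1,127.8]]]; A6=[.35,.7,1.05,1.75,2.1,2.45,1.4]
b6=a([[212,361],[305,381],[219,86]],4,[258,13])
def f(q):
  P,rt=q[:3],q[3]; d=np.r_[q[6:8],0]
  g=lambda k,B,th,D=0:proj(k,[pt(P+D,th,*h) for h in B])
  return np.r_[(proj(k4,[pt(P,x,rt,0) for x in A4])-t4).ravel(),(g(k4,H4,q[4])-b4).ravel(),(proj(k6,[pt(P+d,x,rt,0) for x in A6])-t6).ravel(),(g(k6,H4,q[5],d)-b6).ravel()]
r=least_squares(f,[.554,-.336,.07,.048,.17,1.35,0,0],loss='soft_l1'); print(np.round(r.x,4)); print(np.round(f(r.x),1))
J=np.linalg.inv(r.jac.T@r.jac); print("sigma(theta) per 0.5px",.5*np.sqrt(J[5,5]))
E
python3 fit.py
```

```text
[ 5.5460e-01 -3.3630e-01  7.1600e-02  4.7600e-02  1.7610e-01  1.4057e+00
  1.7000e-03 -4.0000e-04]
[ 0.3  0.2  0.1  0.3 -0.1  0.3 -0.1  0.3  0.1 -0.9  0.2  0.2  0.2  0.1
  0.1  0.1  0.4 -0.2 -0.8 -0.2 -0.5 -0.4 -0.2  0.6 -0.2  0.6 -0.2  0.3
 -0.1  0.3 -0.1  0.1  0.9 -0.6  0.  -0.9  1.2  0.2 -1.2 -0.9  0.  -0.2]
sigma(theta) per 0.5px 0.014552860471592351
```

```bash
cat >> fit.py <<'E'
P=r.x[:3]+np.r_[r.x[6:8],0]
for th in(1.3,1.35,1.4,1.45,1.5):
  e=[pt(P,th,x,.054)+.008*(np.sin(th)*-U-np.cos(th)*Y) for x in(-.029,.029)]; c=[pt(P,th,x,.054) for x in(.0,.029)]
  print(th,"edge",np.round((proj(k6,e)-[258,13])*4,0).tolist(),"line",np.round((proj(k6,c)-[258,13])*4,0).tolist())
E
python3 fit.py|tail -5
```

```text
1.3 edge [[176.0, 97.0], [198.0, 366.0]] line [[218.0, 226.0], [228.0, 361.0]]
1.35 edge [[182.0, 94.0], [192.0, 365.0]] line [[218.0, 226.0], [223.0, 362.0]]
1.4 edge [[187.0, 91.0], [187.0, 364.0]] line [[218.0, 226.0], [217.0, 362.0]]
1.45 edge [[193.0, 88.0], [182.0, 362.0]] line [[218.0, 226.0], [212.0, 362.0]]
1.5 edge [[198.0, 86.0], [176.0, 360.0]] line [[218.0, 226.0], [206.0, 362.0]]
```

The edges and the pointer line both give 1.41 ± 0.02, which is at the red mark. The gripper is clear, so I hand in.

```bash
python3 -c "
from rig import ctrl
print(ctrl.state()['contact_force']); print(ctrl.finish_job())"
```

```text
[-0.17693292  0.58299501  0.98798191]
the job is handed in; nothing more can be done
None
```

The job is handed in at about 27 s: the loaded basket sits in the dryer's well with both parts in it, and the dial reads about 1.41 against the red mark at 1.40. One re-grip on the dial briefly pressed it with about 36 N.

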